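Dock the drying box in its charging base and start it

ROBOT

A 6-joint arm with a two-finger parallel gripper is mounted at the origin on the work surface. World frame = base frame: x ahead of the robot, y to its left, z up, the work surface at z = 0. Lengths are in mm, angles in rad, forces in N, time in s.
With the tool pointing down it reaches from about 300 to 825 mm from the base axis. Payload 5.4 kg.
Tool frame: the origin (TCP) lies at the very end of the fingers, on their centre line; the grasp point (between the pads) lies robot.grip_point_offset behind it (robot.grip_point_offset is the distance from the TCP to the grasp point, in mm); z points along the fingers, y is the line along which they close (so a half turn about z gives the same grasp; the last joint's range is limited). The gripper opens to 92 mm and grips with 3 to 60 N. Pads are 20 mm wide; open, the fingers measure 128 mm over their backs; the gripper's body (75 mm by 189 mm) begins 69 mm behind the grasp point.
Start: joints at [-1.493, 0.158, 1.597, -0, 1.386, -0.21], TCP at [163.186, -551.34, 214.601] pointing down, gripper open.
Joint ranges: [-2.91, 2.91], [-0.94, 2.29], [0.18, 2.7], [-1.29, 4.43], [0.17, 2.64], [-3, 3]. Speed limits (rad/s): [2.57, 2.57, 3.14, 3.14, 3.14, 3.14].

INTERFACE

Orientations are given as a unit quaternion [w, x, y, z].
In Python, from station import telemetry, optics, ticket, robot gives the robot as it stands.
- The arm moves only by the tool servo_tool, never from a script. Its argument "moves" is a list of rows, each a list of 5 numbers: the gripper's target within -1 to 1 (fully open at 1, half-way at 0, shut at -1), then the shift along the tool's x, y, z as a fraction of full scale, then the turn about the tool's z as a fraction of full scale. A call has 1 to 12 rows; each row is the pose to reach, as a shift and turn from the pose commanded when the call began, along the tool's axes at that moment, turning the shorter way round; what a row does not reach only later rows make up. Full scale, the value 1, is 40 cm for a shift and pi rad for a turn. A row lasts 1/10 s, in which the tool goes at most 50 mm and 8.59 degrees, less where a joint would pass 70% of its speed; a pose out of reach is approached as far as the arm can. A call with a number of a shift or a turn outside -1 to 1 is refused whole. A call with a gripper value outside its range is refused whole. The fingers move at their own pace and stop on an object; "newtons" is the grip in N (left out, the last holds). Time passes only in rows, so rows that repeat a pose let the fingers close. It gives the time, the measured TCP pose, the force, the opening and the grip force at its end, in the units of the state.
- telemetry.get_obs(): the state, without advancing time (a new reading comes with each control period).
- optics.camera(name): name is "scene" or "side" or "wrist"; returns a dict with "pixels" (480x640x3 uint8, red, green, blue), "range_z" (480x640 float32, mm along the optical axis (not along the pixel's ray), 0 where there is no reading), "fx", "fy", "cx", "cy" (pixels), "distortion" ([k1, k2, p1, p2, k3] as OpenCV has them; the pictures are not rectified), "rvec" (rotation vector, rad) and "tvec" (3), from world to camera coordinates, as OpenCV has them. Camera axes: x right, y down, z forward; pixel columns grow to the right and rows downward; lengths in mm; the calibration is good to about 2 mm. A picture is of the moment at which its call begins.
- ticket.finish_job(): hands the job in; it is judged then, once.
The state is a dict: "t": time; "joint_positions": joint angles; "qvel": joint speeds; "tau": joint torques, N m; "tool_pos": TCP position; "ee_rot": TCP orientation; "force": force on the tool from outside, world axes, zero at the start; "torque": the same for the moment, N m; "finger_gap": opening from 0.0 (shut) to 1.0 (fully open); "finger_force": force on a finger pad.
Only numpy, scipy, OpenCV 4.12 (cv2) and the standard library are available. Lean on these libraries where they do the work, as an engineer would, in place of code of your own. Each camera call takes 0.05 s, during which the arm holds its last target. There are 200 camera calls.

TASK

Slide the white drying box along the counter into the open mouth of the graphite charging base, nose first, and ease it in between the guides until it is fully home against the connector at the back; then press the button on its lid all the way down to start it, and let go. Push gently throughout, and leave the other things on the counter as they are.

Things in the scene. Friction and masses are not known exactly. Their poses are not given: they have to be found in the camera images.
- base: Charging base, graphite plastic, fixed by suction feet: a U-shaped cradle, walls 32 mm high and 12 mm thick, open above and in front; the box slides on the bare counter between them. Origin: on the counter, centre line, at the throat; x points the way the box goes in, y across, z up. From x = 0 to 90 mm the walls are parallel, 99 mm apart; behind (x = 91 to 153 mm) is a rear housing 46 mm high.
- base_mouth (a point): Middle of the base's open mouth at counter level, at x = -61 mm of the base, axes as the base. Here the walls' inner faces are 136 mm apart; from mouth to throat they converge by 17 degrees a side to 99 mm. In the bay a brass strip, 44 mm wide, stands 5 mm proud of the carriage's face; the nose pushes it in flush against a weak spring (1 N) and counter friction keeps the box there.
- connector (a point): Middle of the range, 20 mm up, of the connector carriage's front face (x = 54 mm of the base), axes as the base. The carriage, a dark block 76 mm wide, 35 mm high, with a thumb screw on top, is clamped where the owner last set it: its true face lies anywhere from 14 mm before to 14 mm beyond this point and is not measured. That face is the hard stop for the box's nose.
- dry_box: White plastic drying box, loose on four rubber feet: 92 mm long (x), 96 mm wide (y), 44 mm high, upright corners rounded to 12 mm, too wide to grip; about 0.45 kg, 2 to 5 N to slide it. Origin: centre of its underside; x points to its nose (brass pad, goes in first), z up; the tail is the -x face. Neither box nor button may be pushed with more than 18 N.
- start_top (a point): Middle of the top of the round white start button (24 mm across) on the lid of the drying box, 21 mm from the box's middle towards the tail. The button stands 7 mm above the lid, so its top is 51 mm above the counter.
- start (a joint): Start button on the drying box: m, 0 = up, 0.005 = fully pressed; sprung, about 1 N to begin and 4 N at the bottom. It starts when pressed past 0.0035 for a moment, and springs back up.
- pill_tube: Bystander: upright aluminium pill tube with a screw-top lid, 27 mm across, 83 mm high. Origin: centre of its underside.
- tray: Bystander: clear acrylic tray with six compartments, 110 x 180 x 35 mm. Origin: centre of its underside, long side along y.
- hedgehog: Bystander: ceramic hedgehog about 110 mm long and 82 mm high with reading glasses on its snout. Origin: centre of its underside, snout to -x.
Mind the look-alikes: they are no part of the job. Several things have the shape of the dry_box; the one meant has the colours described above.

How it is judged:
By the outcome, as a careful person would: the job done as asked, in the order asked, and still so for the second after the job is handed in, with the robot touching nothing.
It also fails if it takes over 72 s, if anything falls off the work surface, if the arm or the gripper's body presses on something with over 40 N, if the wrist force passes 120 N, or if a joint passes its speed limit or range.

## Working session

There is one attempt and no reset: what is moved stays moved. The work goes in short steps, Python scripts to look and compute and a tool call to move; the robot and the scene stay as the last step left them, time stands still between calls to the robot, and variables do not carry over. Pictures are saved under pics/ and viewed, at most 10 in all, crops included, and the job is handed in when it is done.

Besides the shell and the picture viewer there is one more tool, called as a command line: name --pt "numbers of a row" for each row, then --argument value for the rest. servo_tool: Moves the arm, as the interface text tells. Shift numbers are shares of 40 cm and turn numbers shares of pi rad, none past 1 either way. Its arguments: {"type":"object","properties":{"moves":{"type":"array"},"newtons":{"type":"number"}},"required":["moves"]}

```bash
mkdir -p pics; cat > h.py <<'E'
import numpy as np, cv2
from station import telemetry, optics, ticket, robot
def cam(n):
    c=optics.camera(n); c['K']=np.array([[c['fx'],0,c['cx']],[0,c['fy'],c['cy']],[0,0,1.]]); c['D']=np.array(c['distortion'],float)
    c['R']=cv2.Rodrigues(np.array(c['rvec'],float))[0]; c['t']=np.array(c['tvec'],float).ravel(); return c
def save(c,f): cv2.imwrite('pics/'+f,c['pixels'][:,:,::-1])
def rays(c,uv):
    p=cv2.undistortPoints(np.array(uv,float).reshape(-1,1,2),c['K'],c['D']).reshape(-1,2)
    return np.c_[p,np.ones(len(p))]
def onplane(c,uv,z):
    d=rays(c,uv)@c['R']; o=-c['R'].T@c['t']
    return o+d*((z-o[2])/d[:,2])[:,None]
def cloud(c):
    v,u=np.mgrid[0:480,0:640]; r=rays(c,np.stack([u.ravel(),v.ravel()],1))
    P=(r*c['range_z'].reshape(-1,1)-c['t'])@c['R']; P[c['range_z'].ravel()==0]=np.nan
    return P.reshape(480,640,3)
E
python3 - <<'E'
from h import *
for n in ['scene','side']:
    c=cam(n); save(c,n+'0.png'); print(n,-c['R'].T@c['t'])
o=telemetry.get_obs(); print(o); print(robot.grip_point_offset)
E
```

```text
scene [1192.02831064 -252.35693124 1057.37468837]
side [ 399.86073866 1220.83627168  813.76533495]
{'t': 0.1, 'joint_positions': array([-1.49307670e+00,  1.58980454e-01,  1.59810057e+00, -6.86423279e-06,
        1.38619249e+00, -2.10117443e-01]), 'qvel': array([ 0.00060353, -0.00097924, -0.00339913, -0.00071223, -0.00125963,
       -0.00166168]), 'tau': array([-2.78959997e-04, -3.86503530e+01, -3.22960353e+01,  7.03239790e-02,
        3.38876364e-02, -5.08987216e-05]), 'tool_pos': array([ 163.15371429, -550.78062978,  213.72337979]), 'ee_rot': array([-8.38813621e-04,  9.89661150e-01,  1.43422805e-01,  5.22291267e-05]), 'force': array([ 0.01711599, -0.20097716,  0.88180594]), 'torque': array([ 0.01165127,  0.03239426, -0.04305246]), 'finger_force': 0.0, 'finger_gap': 1.0033672363147061}
18.700000000000003
```

View pics/scene0.png

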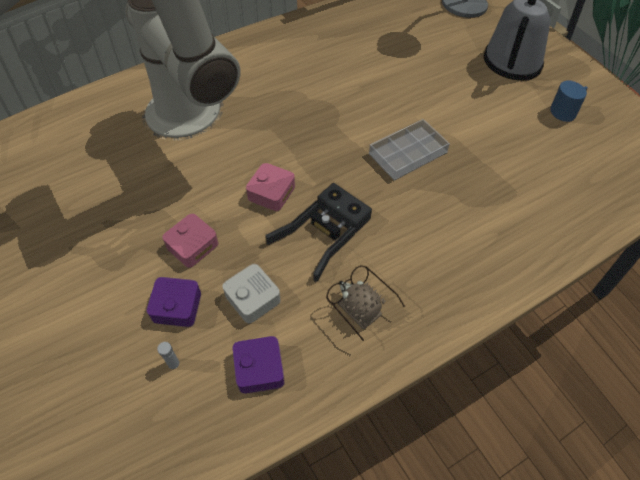

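View pics/side0.png

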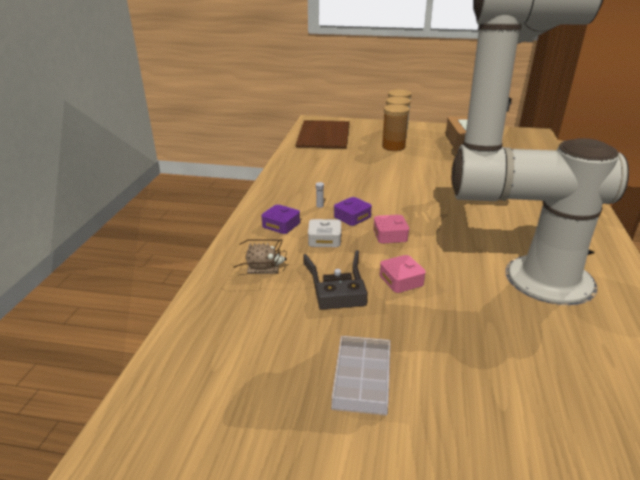

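The white box is at scene pixel (251,293). The pink boxes at (271,187) and (190,240) and the purple ones at (175,302) and (258,364) are look-alikes. Only the one at (251,293) is white with a white button. The base is at (325,222), and its mouth faces the lower left, towards the box. I'll measure both and confirm the box in a crop.

```bash
cat > m.py <<'E'
from h import *
import sys
tag=sys.argv[1]
c=cam('scene'); P=cloud(c); I=c['pixels']; hsv=cv2.cvtColor(I,cv2.COLOR_RGB2HSV)
cv2.imwrite(f'pics/crop{tag}.png',cv2.resize(I[160:360,160:420,::-1],None,fx=3,fy=3,interpolation=cv2.INTER_CUBIC))
X,Y,Z=P[...,0],P[...,1],P[...,2]
roi=np.zeros((480,640),bool); roi[170:345,200:385]=1
def rect(m,name):
    m=cv2.morphologyEx(m.astype(np.uint8),cv2.MORPH_OPEN,np.ones((3,3)))
    n,l,s,_=cv2.connectedComponentsWithStats(m); k=1+s[1:,4].argmax(); q=P[l==k]
    r=cv2.minAreaRect(q[:,:2].astype(np.float32)); print(name,len(q),'c',np.round(r[0],1),'sz',np.round(r[1],1),'ang',round(r[2],2),'z',np.round(np.median(q[:,2]),1)); return q
white=(hsv[...,1]<50)&(hsv[...,2]>100)
rect(roi&white&(Z>38)&(Z<49),'lid')
rect(roi&white&(Z>49)&(Z<56),'button')
dark=(hsv[...,2]<85)&(X<2000)
rect(roi&dark&(Z>41)&(Z<52),'housing')
w=roi&dark&(Z>27)&(Z<36); w=cv2.morphologyEx(w.astype(np.uint8),cv2.MORPH_OPEN,np.ones((2,2)))
n,l,s,cc=cv2.connectedComponentsWithStats(w)
for k in range(1,n):
    if s[k,4]>40:
        q=P[l==k]; r=cv2.minAreaRect(q[:,:2].astype(np.float32)); print('wall',np.round(cc[k]),s[k,4],np.round(cv2.boxPoints(r)).tolist())
E
python3 m.py 1
```

```text
lid 1539 c [636.8 -92.8] sz [97.8 90.7] ang 8.63 z 42.9
button 46 c [ 639.6 -113.7] sz [16.4 20.2] ang 31.2 z 51.2
housing 872 c [542.7 198.5] sz [119.5  62.3] ang 17.88 z 44.7
wall [315. 206.] 62 [[500.0, 120.0], [516.0, 119.0], [518.0, 157.0], [501.0, 158.0]]
wall [288. 226.] 189 [[511.0, 117.0], [531.0, 2.0], [542.0, 4.0], [522.0, 119.0]]
wall [326. 224.] 185 [[528.0, 129.0], [534.0, 114.0], [602.0, 142.0], [596.0, 156.0]]
wall [335. 249.] 319 [[584.0, 203.0], [657.0, 39.0], [675.0, 47.0], [602.0, 211.0]]
```

View pics/crop1.png

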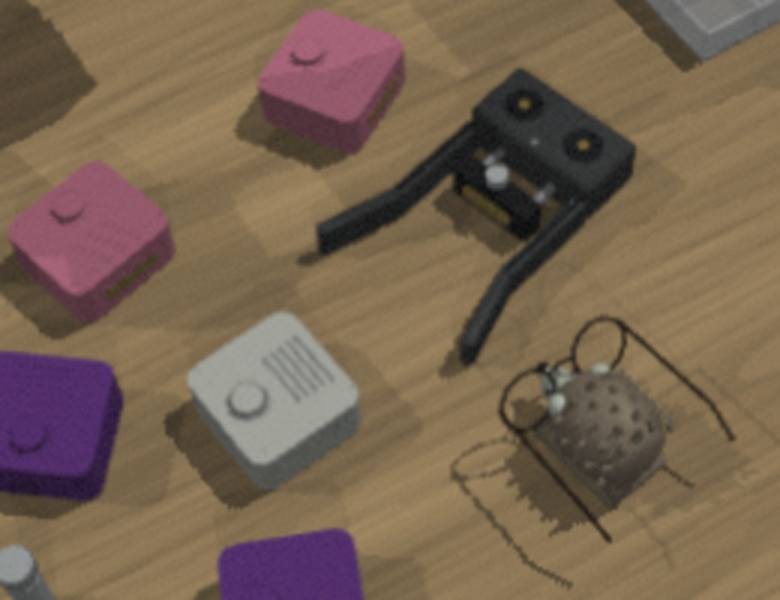

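The crop confirms it. The white box with the grey-white button is at crop (245,400), its tail to the lower left and its nose towards the base. It sits almost on the base's centre line, about 9° off in yaw. I'll add a helper that turns target poses into moves, and check the neighbours near the tail.

```bash
cat > g.py <<'E'
from h import *
from scipy.spatial.transform import Rotation as Rot
TH=np.array([580.2,82.4]); A=np.radians(107.88)   # base throat, heading
ex=np.array([np.cos(A),np.sin(A)]); ey=np.array([-ex[1],ex[0]])
def tobase(p): d=np.asarray(p)[:2]-TH; return np.array([d@ex,d@ey])
def fr(x,y): return TH+x*ex+y*ey
def state():
    o=telemetry.get_obs(); w,a,b,c=o['ee_rot']; R=Rot.from_quat([a,b,c,w]).as_matrix(); return o,R
def move(x,y,z,deg):
    "world TCP target, tool-x heading deg -> fractions"
    o,R=state(); d=np.array([x,y,z])-o['tool_pos']; s=R.T@d/400
    h=np.degrees(np.arctan2(R[1,0],R[0,0])); t=-((deg-h+180)%360-180)/180
    print('heading',round(h,2),'shift',np.round(s,4),'turn',round(t,4))
E
python3 - <<'E'
from g import *
c=cam('scene')
print(np.round(onplane(c,[[175,298],[258,360],[190,235]],44)),np.round(onplane(c,[[165,348]],83)))
move(649,-173,200,98.63)
print([np.round(tobase(p),1) for p in ([636.8,-92.8],[639.6,-113.7])])
w=cam('wrist'); save(w,'w0.png'); print(w['tvec'],w['rvec'])
E
```

```text
[[ 579. -242.   44.]
 [ 789. -152.   44.]
 [ 446. -151.   44.]] [[ 694. -302.   83.]]
heading 16.49 shift [ 1.4328 -0.5613  0.036 ] turn -0.4563
[array([-1.841e+02, -1.000e-01]), array([-204.9,    3.7])]
[-572.49135788  -31.56680775  392.95445998] [-2.33031828  1.74145819  0.24717951]
```

servo_tool --pt "-0.35 0.12 -0.045 0 -0.04" --pt "-0.35 0.24 -0.09 0 -0.08" --pt "-0.35 0.36 -0.135 0 -0.12" --pt "-0.35 0.48 -0.18 0 -0.16" --pt "-0.35 0.6 -0.225 0 -0.2" --pt "-0.35 0.72 -0.27 0 -0.24" --pt "-0.35 0.8 -0.3 0 -0.28" --pt "-0.35 0.9 -0.35 0 -0.32" --pt "-0.35 1 -0.4 0 -0.36" --pt "-0.35 1 -0.45 0 -0.4" --pt "-0.35 1 -0.55 0 -0.456" --pt "-0.35 1 -0.55 0 -0.456"

```text
t: 1.45
tool_pos: [483.4, -222.9, 213.8]
ee_rot: [-0.002, 0.65, 0.76, 0.0]
force: [0.9, -0.5, -0.1]
finger_gap: 0.325
finger_force: 0.0
```

```bash
python3 - <<'E'
from g import *
o,R=state(); print(o['t'],o['tool_pos'],o['finger_gap']); move(649,-163,200,98.63)
E
```

```text
1.45 [ 483.39682653 -222.89735847  213.76923454] 0.32547592343473714
heading 98.95 shift [0.0834 0.4323 0.034 ] turn 0.0018
```

servo_tool --pt "-0.35 0.02 0.1 0 0" --pt "-0.35 0.04 0.2 0 0" --pt "-0.35 0.06 0.3 0 0" --pt "-0.35 0.08 0.4 0 0" --pt "-0.35 0.083 0.432 0 0.002" --pt "-0.35 0.083 0.432 0 0.002" --pt "-0.35 0.083 0.432 0 0.002"

```text
t: 2.15
tool_pos: [649.8, -168.9, 214.2]
ee_rot: [-0.0, 0.655, 0.756, -0.0]
force: [0.1, -0.0, 0.7]
finger_gap: 0.328
finger_force: 0.0
```

```bash
python3 - <<'E'
from g import *
o,R=state(); print(o['t'],o['tool_pos']); w=cam('wrist'); save(w,'w1.png')
P=cloud(w); I=w['pixels']; hsv=cv2.cvtColor(I,cv2.COLOR_RGB2HSV); Z=P[...,2]
for n,m in (('lid',(hsv[...,1]<50)&(hsv[...,2]>100)&(abs(Z-43)<5)),('purple',(hsv[...,0]>115)&(hsv[...,0]<150)&(hsv[...,1]>100)&(abs(Z-43)<5)),('dark46',(hsv[...,2]<85)&(abs(Z-46)<4))):
    q=P[m]; 
    if len(q)>50: r=cv2.minAreaRect(q[:,:2].astype(np.float32)); print(n,len(q),r,np.round(cv2.boxPoints(r)).tolist())
move(647.5,-163,14,98.63)
E
```

```text
2.15 [ 649.80072796 -168.90688388  214.22278089]
lid 14244 ((648.44677734375, -172.34620666503906), (96.04161834716797, 257.87408447265625), 8.688379287719727) [[581.0, -52.0], [620.0, -307.0], [715.0, -293.0], [676.0, -38.0]]
purple 20408 ((678.64013671875, -194.86183166503906), (356.5179138183594, 122.11796569824219), 21.560409545898438) [[490.0, -204.0], [535.0, -317.0], [867.0, -186.0], [822.0, -73.0]]
dark46 293 ((605.595947265625, -205.59060668945312), (355.7168884277344, 199.39334106445312), 2.7937142848968506) [[423.0, -115.0], [433.0, -314.0], [788.0, -296.0], [778.0, -97.0]]
heading 98.15 shift [ 0.0157 -0.0025  0.5012] turn -0.0027
```

View pics/w1.png

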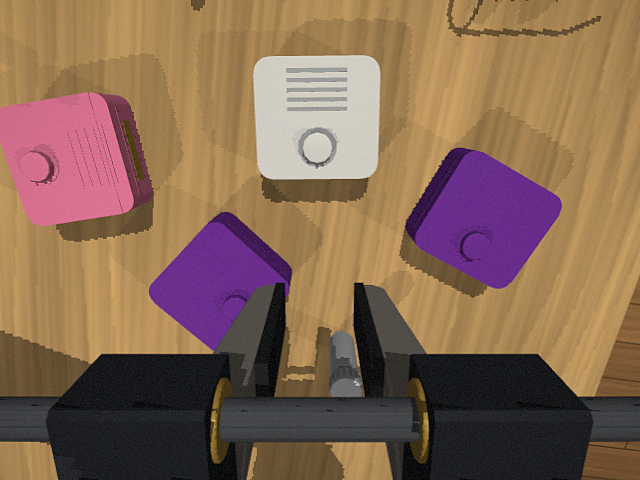

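The wrist view shows the white box at (317,117), squared up ahead of the fingers with its nose up. A purple box's corner at (290,270) is close to the left finger, so I'll measure both separately.

```bash
python3 - <<'E'
from g import *
w=cam('wrist'); P=cloud(w); I=w['pixels']; hsv=cv2.cvtColor(I,cv2.COLOR_RGB2HSV); Z=P[...,2]
def rep(n,m,s):
    k=np.zeros_like(m); k[s]=1; q=P[m&k]; r=cv2.minAreaRect(q[:,:2].astype(np.float32)); print(n,len(q),np.round(r[0],1),np.round(r[1],1),round(r[2],2),np.round(cv2.boxPoints(r)).tolist())
rep('lid',(hsv[...,1]<50)&(hsv[...,2]>100)&(abs(Z-43)<5),np.s_[40:200,230:400])
rep('btn',(hsv[...,1]<50)&(hsv[...,2]>100)&(abs(Z-51)<2),np.s_[40:200,230:400])
rep('purple',(hsv[...,0]>115)&(hsv[...,0]<150)&(hsv[...,1]>100)&(Z<55)&(Z>3),np.s_[200:360,140:300])
E
```

```text
lid 14127 [635.9 -90.5] [96.1 92.2] 8.68 [[581.0, -52.0], [595.0, -143.0], [690.0, -129.0], [676.0, -38.0]]
btn 658 [ 639.4 -111.3] [22.4 22.9] 51.95 [[623.0, -113.0], [642.0, -127.0], [655.0, -110.0], [637.0, -95.0]]
purple 10073 [ 571.1 -243.9] [96.9 91.5] 53.85 [[506.0, -256.0], [579.0, -310.0], [637.0, -232.0], [563.0, -178.0]]
```

servo_tool --pt "-0.35 0.1 0 0 0" --pt "-0.35 0.2 0 0 0" --pt "-0.35 0.3 0 0 0" --pt "-0.35 0.4 0 0 0" --pt "-0.35 0.4 0 0 0" --pt "-0.35 0.4 0 0 0" --pt "-0.35 0.4 0 0 0"

```text
t: 2.95
tool_pos: [627.3, -11.4, 214.8]
ee_rot: [0.0, 0.655, 0.755, -0.0]
force: [-0.7, -0.4, 0.1]
finger_gap: 0.329
finger_force: 0.0
```

```bash
python3 - <<'E'
from g import *
w=cam('wrist'); save(w,'w2.png'); P=cloud(w); I=w['pixels']; hsv=cv2.cvtColor(I,cv2.COLOR_RGB2HSV); Z=P[...,2]
D=hsv[...,2]<90
D[300:]=0
for n,m in (('housing',D&(abs(Z-46)<3)),('walls',D&(abs(Z-32)<3))):
    m=cv2.morphologyEx(m.astype(np.uint8),cv2.MORPH_OPEN,np.ones((3,3)))
    k,l,s,cc=cv2.connectedComponentsWithStats(m)
    for i in range(1,k):
        if s[i,4]>150:
            q=P[l==i]; r=cv2.minAreaRect(q[:,:2].astype(np.float32)); print(n,np.round(cc[i]),s[i,4],np.round(r[0],1),np.round(r[1],1),round(r[2],2))
            b=np.array([tobase(p) for p in q])
            if n=='walls':
                for x0 in range(-60,90,15):
                    t=b[abs(b[:,0]-x0)<3]
                    if len(t)>5: print('  x',x0,'y',np.round([t[:,1].min(),t[:,1].max()],1),end=';')
                print(' xr',np.round([b[:,0].min(),b[:,0].max()],1))
E
```

```text
walls [200.  93.] 2572 [519.1  71. ] [ 21.3 139. ] 9.97
  x -60 y [70.  79.4];  x -45 y [65.3 78.3];  x -30 y [60.8 73.3];  x -15 y [56.5 68.9];  x 0 y [52.1 64.2];  x 15 y [50.9 63. ];  x 30 y [50.8 62.8];  x 45 y [50.8 62.6];  x 60 y [50.9 63.1];  x 75 y [50.7 62.9]; xr [-60.6  77.9]
walls [351.  80.] 2177 [636.6  99.3] [ 18.8 122. ] 27.12
  x -60 y [-76.6 -67.2];  x -45 y [-75.3 -62.2];  x -30 y [-70.3 -57.8];  x -15 y [-65.8 -52.9];  x 0 y [-61.4 -49.1];  x 15 y [-59.5 -48.1];  x 30 y [-59.2 -48.1];  x 45 y [-59.5 -48.1];  x 60 y [-58.2 -48.3]; xr [-60.8  58.8]
```

View pics/w2.png

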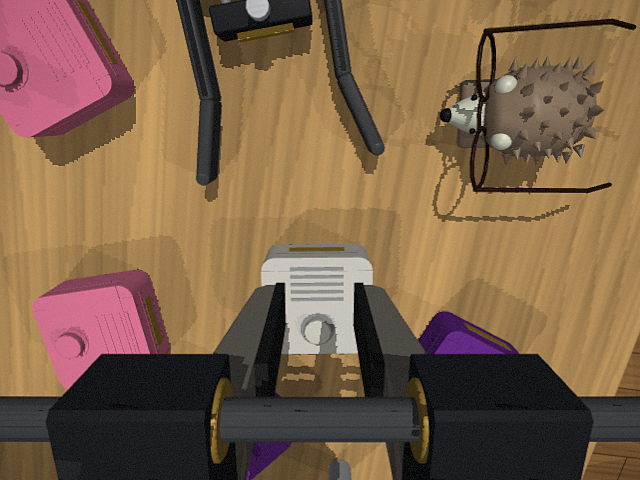

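```bash
sed -i 's/580.2,82.4/579.0,82.0/' g.py; python3 - <<'E'
from g import *
w=cam('wrist'); P=cloud(w); hsv=cv2.cvtColor(w['pixels'],cv2.COLOR_RGB2HSV); Z=P[...,2]
m=(hsv[...,2]<90)&(abs(Z-35)<2); m[60:]=0; b=np.array([tobase(p) for p in P[m]]); b=b[abs(b[:,1])<42]
for y in range(-35,36,10):
    t=b[abs(b[:,1]-y)<3]; print(y,len(t),np.round(np.percentile(t[:,0],[0,5,50]),1) if len(t) else '')
move(646.2,-157.7,214,98.68); move(646.2,-157.7,14,98.68)
E
```

```text
-35 114 [49.4 49.8 54.9]
-25 140 [49.6 49.8 55.9]
-15 156 [49.3 50.  56.4]
-5 69 [49.5 49.6 52.6]
5 49 [49.5 49.6 51.2]
15 193 [49.4 50.3 58.5]
25 207 [49.6 50.3 59.3]
35 198 [49.5 50.6 59.6]
heading 98.09 shift [-0.3684 -0.0049  0.0017] turn -0.0033
heading 98.09 shift [-0.3682 -0.0049  0.5017] turn -0.0033
```

The carriage face is at about x = 49.5 mm in the base frame, so the box centre should end near x = 3.5. I'll go back behind the tail and lower.

servo_tool --pt "-0.35 -0.1 0 0 0" --pt "-0.35 -0.2 0 0 0" --pt "-0.35 -0.3 0 0 -0.003" --pt "-0.35 -0.37 -0.005 0.05 -0.003" --pt "-0.35 -0.37 -0.005 0.15 -0.003" --pt "-0.35 -0.37 -0.005 0.25 -0.003" --pt "-0.35 -0.37 -0.005 0.35 -0.003" --pt "-0.35 -0.37 -0.005 0.44 -0.003" --pt "-0.35 -0.37 -0.005 0.5 -0.003" --pt "-0.35 -0.37 -0.005 0.5 -0.003" --pt "-0.35 -0.37 -0.005 0.5 -0.003" --pt "-0.35 -0.37 -0.005 0.5 -0.003"

```text
t: 4.25
tool_pos: [648.1, -157.9, 17.0]
ee_rot: [0.002, 0.651, 0.759, 0.001]
force: [0.5, -0.1, 0.2]
finger_gap: 0.325
finger_force: 0.0
```

```bash
cat >> g.py <<'E'
def push(cx,cy,yaw,off=56,z=14):
    "box pose in base frame -> TCP move"
    a=np.radians(yaw); p=fr(cx-off*np.cos(a),cy-off*np.sin(a)); print((cx,cy,yaw),end=' '); move(p[0],p[1],z,np.degrees(A)+yaw)
E
python3 - <<'E'
from g import *
o,R=state(); print(o['t'],o['tool_pos'],o['force'])
for f in np.linspace(0,1,7): push(round(-181.7+71.7*f,1),round(-1.2*(1-f),2),round(-9.2*(1-f),2))
E
```

```text
4.25 [ 648.1282715  -157.89939371   17.04053516] [ 0.52373151 -0.06487711  0.18358633]
(np.float64(-181.7), np.float64(-1.2), np.float64(-9.2)) heading 98.71 shift [ 0.0311 -0.0047  0.0075] turn 0.0002
(np.float64(-169.8), np.float64(-1.0), np.float64(-7.67)) heading 98.71 shift [ 0.0604 -0.0062  0.0075] turn -0.0083
(np.float64(-157.8), np.float64(-0.8), np.float64(-6.13)) heading 98.71 shift [ 0.0901 -0.0078  0.0074] turn -0.0169
(np.float64(-145.8), np.float64(-0.6), np.float64(-4.6)) heading 98.71 shift [ 0.1199 -0.0093  0.0073] turn -0.0254
(np.float64(-133.9), np.float64(-0.4), np.float64(-3.07)) heading 98.71 shift [ 0.1495 -0.0108  0.0072] turn -0.0339
(np.float64(-122.0), np.float64(-0.2), np.float64(-1.53)) heading 98.71 shift [ 0.1792 -0.0123  0.0072] turn -0.0424
(np.float64(-110.0), np.float64(-0.0), np.float64(-0.0)) heading 98.71 shift [ 0.2093 -0.0139  0.0071] turn -0.0509
```

servo_tool --pt "-0.35 0.008 -0.002 0 0" --pt "-0.35 0.016 -0.004 0 0" --pt "-0.35 0.02 -0.005 0 0" --pt "-0.35 0.024 -0.005 0 0" --pt "-0.35 0.028 -0.005 0 0" --pt "-0.35 0.032 -0.005 0 0" --pt "-0.35 0.036 -0.005 0 0" --pt "-0.35 0.04 -0.005 0 -0.002" --pt "-0.35 0.044 -0.005 0 -0.003" --pt "-0.35 0.048 -0.006 0 -0.004" --pt "-0.35 0.052 -0.006 0 -0.006"

```text
t: 5.35
tool_pos: [641.1, -136.4, 14.7]
ee_rot: [0.0, 0.644, 0.765, 0.0]
force: [1.0, -3.5, 1.3]
finger_gap: 0.321
finger_force: 1.8
```

```bash
cat > b.py <<'E'
from g import *
def box():
    "box pose in base frame from the lid, scene camera"
    c=cam('scene'); P=cloud(c); hsv=cv2.cvtColor(c['pixels'],cv2.COLOR_RGB2HSV); Z=P[...,2]
    m=(hsv[...,1]<50)&(hsv[...,2]>100)&(Z>38)&(Z<49); m[:170]=0;m[345:]=0;m[:,:200]=0;m[:,400:]=0
    m=cv2.morphologyEx(m.astype(np.uint8),cv2.MORPH_OPEN,np.ones((3,3)))
    n,l,s,_=cv2.connectedComponentsWithStats(m); q=P[l==1+s[1:,4].argmax()]
    r=cv2.minAreaRect(q[:,:2].astype(np.float32)); a=(r[2]+45-17.88)%90-45
    print('box',np.round(tobase(r[0]),1),'yaw',round(a,1),'size',np.round(r[1],1))
if __name__=='__main__':
    o,R=state(); print(o['t'],o['tool_pos'],o['force'],'along',round(o['force'][:2]@ex,1),'tcp',tobase(o['tool_pos'])); box()
E
python3 b.py; python3 - <<'E'
from g import *
push(-157.8,-.8,-6.1);push(-133.9,-.4,-3.07);push(-110,0,0)
E
```

```text
5.35 [ 641.11375709 -136.42201065   14.70207299] [ 0.96237359 -3.54106941  1.34323499] along -3.7 tcp [-226.94302522    7.94712922]
box [-152.9   -6. ] yaw -7.1 size [98.1 51.4]
(-157.8, -0.8, -6.1) heading 99.88 shift [0.0335 0.0023 0.0016] turn -0.0106
(-133.9, -0.4, -3.07) heading 99.88 shift [0.0929 0.0004 0.0016] turn -0.0274
(-110, 0, 0) heading 99.88 shift [ 0.1528 -0.0014  0.0016] turn -0.0445
```

servo_tool --pt "-0.35 0.008 0.001 0 -0.003" --pt "-0.35 0.017 0.002 0 -0.006" --pt "-0.35 0.025 0.002 0 -0.008" --pt "-0.35 0.034 0.002 0 -0.011" --pt "-0.35 0.042 0.002 0 -0.013" --pt "-0.35 0.05 0.002 0 -0.016" --pt "-0.35 0.059 0.001 0 -0.018" --pt "-0.35 0.067 0.001 0 -0.02" --pt "-0.35 0.076 0.001 0 -0.023" --pt "-0.35 0.084 0.001 0 -0.025" --pt "-0.35 0.093 0 0 -0.027" --pt "-0.35 0.1 0 0 -0.03"

```text
t: 6.6
tool_pos: [634.1, -96.7, 14.6]
ee_rot: [-0.0, 0.607, 0.795, 0.0]
force: [1.4, -4.1, 1.4]
finger_gap: 0.324
finger_force: 1.7
```

```bash
python3 b.py; python3 - <<'E'
from g import *
push(-110,0,0); push(-90,0,0)
w=cam('wrist'); save(w,'w3.png'); P=cloud(w); hsv=cv2.cvtColor(w['pixels'],cv2.COLOR_RGB2HSV); Z=P[...,2]
q=P[(hsv[...,1]<50)&(hsv[...,2]>100)&(abs(Z-43)<4)]; q=q[np.hypot(*(q[:,:2]-fr(-128,0)).T)<75]
r=cv2.minAreaRect(q[:,:2].astype(np.float32)); print(len(q),tobase(r[0]),r[1],r[2]-17.88)
E
```

```text
6.6 [634.06805366 -96.69277188  14.57961164] [ 1.37001614 -4.1197322   1.40362962] along -4.3 tcp [-186.96944069    2.4546898 ]
box [-107.3   -3.4] yaw -2.8 size [99.3 44.2]
(-110, 0, 0) heading 105.31 shift [0.0515 0.0038 0.0013] turn -0.0143
(-90, 0, 0) heading 105.31 shift [0.1014 0.0015 0.0013] turn -0.0143
72419 [-129.11123453   -2.15744013] (96.9046630859375, 92.56494903564453) -2.5330981063842763
```

View pics/w3.png

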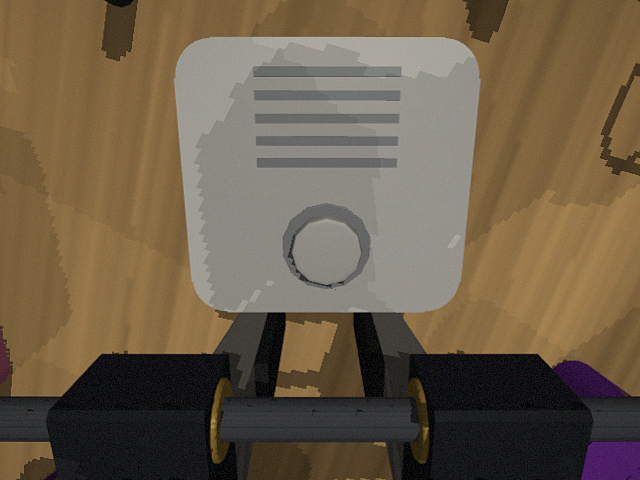

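The wrist view shows the box straight ahead of both fingers, lid (175–480, 38–312), 2.5° of yaw left and about 2 mm off the centre line. I'll carry on.

```bash
cat >> b.py <<'E'
def wbox():
    o,R=state(); t=tobase(o['tool_pos'])
    w=cam('wrist'); P=cloud(w); hsv=cv2.cvtColor(w['pixels'],cv2.COLOR_RGB2HSV); Z=P[...,2]
    q=P[(hsv[...,1]<50)&(hsv[...,2]>100)&(abs(Z-43)<4)]; q=q[np.hypot(*(q[:,:2]-fr(t[0]+57,0)).T)<75]
    r=cv2.minAreaRect(q[:,:2].astype(np.float32)); a=(r[2]+45-17.88)%90-45
    print(o['t'],'F',np.round(o['force'],1),'along',round(o['force'][:2]@ex,1),'across',round(o['force'][:2]@ey,1),'tcp',np.round(t,1),'box',np.round(tobase(r[0]),1),np.round(r[1],1),'yaw',round(a,2)); return w
E
python3 -c "
from g import *
push(-75,2.2,0,57,14.5)"
```

```text
(-75, 2.2, 0) heading 105.27 shift [ 1.361e-01 -5.400e-03 -1.000e-04] turn -0.0145
```

servo_tool --pt "-0.35 0.011 0 0 -0.002" --pt "-0.35 0.022 -0.001 0 -0.004" --pt "-0.35 0.034 -0.001 0 -0.006" --pt "-0.35 0.046 -0.002 0 -0.008" --pt "-0.35 0.058 -0.002 0 -0.01" --pt "-0.35 0.07 -0.003 0 -0.012" --pt "-0.35 0.082 -0.003 0 -0.014" --pt "-0.35 0.094 -0.004 0 -0.0145" --pt "-0.35 0.106 -0.004 0 -0.0145" --pt "-0.35 0.118 -0.005 0 -0.0145" --pt "-0.35 0.13 -0.005 0 -0.0145" --pt "-0.35 0.136 -0.0055 0 -0.0145"

```text
t: 7.9
tool_pos: [617.5, -44.6, 14.5]
ee_rot: [-0.0, 0.589, 0.808, -0.0]
force: [1.3, -2.0, -1.1]
finger_gap: 0.324
finger_force: 1.0
```

```bash
python3 -c "
from b import *
wbox(); push(-55,2.2,0,57,14.5);push(-40,2.2,0,57,14.5)"
```

```text
7.9 F [ 1.3 -2.  -1.1] along -2.3 across -0.6 tcp [-132.3    2.2] box [-74.9   0. ] [96.6 93. ] yaw -0.21
(-55, 2.2, 0) heading 107.86 shift [0.0501 0.     0.0001] turn -0.0001
(-40, 2.2, 0) heading 107.86 shift [0.0876 0.     0.0001] turn -0.0001
```

servo_tool --pt "-0.35 0.007 0 0 0" --pt "-0.35 0.014 0 0 0" --pt "-0.35 0.021 0 0 0" --pt "-0.35 0.028 0 0 0" --pt "-0.35 0.035 0 0 0" --pt "-0.35 0.042 0 0 0" --pt "-0.35 0.048 0 0 0" --pt "-0.35 0.053 0 0 0" --pt "-0.35 0.058 0 0 0" --pt "-0.35 0.063 0 0 0" --pt "-0.35 0.068 0 0 0"

```text
t: 9.05
tool_pos: [609.4, -19.2, 14.6]
ee_rot: [0.0, 0.589, 0.808, 0.0]
force: [0.9, -2.3, 0.0]
finger_gap: 0.325
finger_force: 1.2
```

```bash
python3 -c "
from b import *
wbox()"
```

```text
9.05 F [ 0.9 -2.3  0. ] along -2.4 across -0.2 tcp [-105.6    2.1] box [-48.2  -0.2] [96.8 92.9] yaw -0.18
```

servo_tool --pt "-0.35 0.003 0 0 0" --pt "-0.35 0.006 0 0 0" --pt "-0.35 0.009 0 0 0" --pt "-0.35 0.012 0 0 0" --pt "-0.35 0.015 0 0 0" --pt "-0.35 0.018 0 0 0" --pt "-0.35 0.021 0 0 0" --pt "-0.35 0.024 0 0 0"

```text
t: 9.9
tool_pos: [606.5, -10.1, 14.6]
ee_rot: [0.0, 0.589, 0.808, -0.0]
force: [1.3, -2.3, 1.0]
finger_gap: 0.326
finger_force: 1.3
```

servo_tool --pt "-0.35 0.003 0 0 0" --pt "-0.35 0.006 0 0 0" --pt "-0.35 0.009 0 0 0" --pt "-0.35 0.012 0 0 0" --pt "-0.35 0.015 0 0 0" --pt "-0.35 0.018 0 0 0" --pt "-0.35 0.021 0 0 0" --pt "-0.35 0.024 0 0 0"

```text
t: 10.7
tool_pos: [603.5, -0.9, 14.6]
ee_rot: [0.0, 0.589, 0.808, 0.0]
force: [0.8, -2.6, 0.3]
finger_gap: 0.327
finger_force: 1.4
```

```bash
python3 -c "
from b import *
wbox()"
```

```text
10.7 F [ 0.8 -2.6  0.3] along -2.7 across 0.1 tcp [-86.4   2.1] box [-29.1  -0.1] [96.6 93.1] yaw -0.1
```

servo_tool --pt "-0.35 0.004 0 0 0" --pt "-0.35 0.008 0 0 0" --pt "-0.35 0.012 0 0 0" --pt "-0.35 0.016 0 0 0" --pt "-0.35 0.02 0 0 0" --pt "-0.35 0.024 0 0 0" --pt "-0.35 0.028 0 0 0" --pt "-0.35 0.032 0 0 0" --pt "-0.35 0.036 0 0 0" --pt "-0.35 0.04 0 0 0" --pt "-0.35 0.044 0 0 0" --pt "-0.35 0.048 0 0 0"

```text
t: 11.95
tool_pos: [597.7, 17.4, 14.6]
ee_rot: [0.0, 0.589, 0.808, 0.0]
force: [0.7, -3.2, 0.8]
finger_gap: 0.322
finger_force: 1.5
```

servo_tool --pt "-0.35 0.002 0 0 0" --pt "-0.35 0.004 0 0 0" --pt "-0.35 0.006 0 0 0" --pt "-0.35 0.008 0 0 0" --pt "-0.35 0.01 0 0 0"

```text
t: 12.45
tool_pos: [596.4, 21.1, 14.6]
ee_rot: [0.0, 0.589, 0.808, 0.0]
force: [0.4, -2.4, 1.3]
finger_gap: 0.324
finger_force: 1.6
```

```bash
python3 -c "
from b import *
wbox()"
```

```text
12.45 F [ 0.4 -2.4  1.3] along -2.4 across 0.4 tcp [-63.3   2.1] box [-5.9 -0.1] [96.7 93. ] yaw -0.05
```

Now 0.4 mm per row, reading the force often.

servo_tool --pt "-0.35 0.002 0 0 0" --pt "-0.35 0.004 0 0 0" --pt "-0.35 0.006 0 0 0" --pt "-0.35 0.008 0 0 0" --pt "-0.35 0.01 0 0 0"

```text
t: 13.0
tool_pos: [595.2, 24.9, 14.6]
ee_rot: [0.0, 0.589, 0.808, 0.0]
force: [1.2, -2.2, 0.1]
finger_gap: 0.324
finger_force: 1.7
```

servo_tool --pt "-0.35 0.001 0 0 0" --pt "-0.35 0.002 0 0 0" --pt "-0.35 0.003 0 0 0" --pt "-0.35 0.004 0 0 0"

```text
t: 13.4
tool_pos: [594.7, 26.4, 14.6]
ee_rot: [0.0, 0.589, 0.808, -0.0]
force: [1.2, -3.8, 0.8]
finger_gap: 0.326
finger_force: 1.8
```

servo_tool --pt "-0.35 0.001 0 0 0" --pt "-0.35 0.002 0 0 0" --pt "-0.35 0.003 0 0 0"

```text
t: 13.7
tool_pos: [594.4, 27.6, 14.6]
ee_rot: [0.0, 0.589, 0.808, -0.0]
force: [1.1, -3.2, 1.1]
finger_gap: 0.327
finger_force: 1.9
```

```bash
python3 -c "
from b import *
wbox()"
```

```text
13.7 F [ 1.1 -3.2  1.1] along -3.3 across -0.1 tcp [-56.5   2.1] box [ 0.8 -0.2] [96.7 93. ] yaw -0.05
```

servo_tool --pt "-0.35 0.001 0 0 0" --pt "-0.35 0.002 0 0 0" --pt "-0.35 0.003 0 0 0"

```text
t: 14.05
tool_pos: [594.0, 28.7, 14.6]
ee_rot: [0.0, 0.589, 0.808, 0.0]
force: [1.3, -3.9, 1.2]
finger_gap: 0.322
finger_force: 2.0
```

servo_tool --pt "-0.35 0.001 0 0 0" --pt "-0.35 0.002 0 0 0"

```text
t: 14.25
tool_pos: [593.7, 29.5, 14.6]
ee_rot: [0.0, 0.589, 0.808, -0.0]
force: [1.8, -4.3, 0.8]
finger_gap: 0.324
finger_force: 2.0
```

servo_tool --pt "-0.35 0.001 0 0 0" --pt "-0.35 0.002 0 0 0"

```text
t: 14.45
tool_pos: [593.7, 29.7, 14.7]
ee_rot: [0.001, 0.589, 0.808, -0.0]
force: [2.7, -6.4, 0.3]
finger_gap: 0.322
finger_force: 3.5
```

servo_tool --pt "-0.35 0 0 0 0" --pt "-0.35 0.0005 0 0 0"

```text
t: 14.65
tool_pos: [593.7, 29.7, 14.6]
ee_rot: [0.001, 0.589, 0.808, -0.0]
force: [2.2, -7.3, 0.1]
finger_gap: 0.321
finger_force: 3.6
```

servo_tool --pt "-0.35 0.0005 0 0 0" --pt "-0.35 0.0005 0 0 0"

```text
t: 14.85
tool_pos: [593.7, 29.7, 14.7]
ee_rot: [0.001, 0.589, 0.808, -0.0]
force: [1.4, -6.7, -0.4]
finger_gap: 0.322
finger_force: 3.6
```

```bash
python3 -c "
from b import *
wbox()"
```

```text
14.85 F [ 1.4 -6.7 -0.4] along -6.8 across 0.7 tcp [-54.3   2.1] box [ 3.1 -0.2] [96.8 92.8] yaw 0.1
```

servo_tool --pt "-0.35 0.001 0 0 0" --pt "-0.35 0.002 0 0 0" --pt "-0.35 0.002 0 0 0"

```text
t: 15.2
tool_pos: [593.7, 29.7, 14.7]
ee_rot: [0.001, 0.589, 0.808, -0.001]
force: [2.0, -10.4, -0.8]
finger_gap: 0.327
finger_force: 4.9
```

Force rose to 10.5 N with no movement, so the box is hard against the stop (face at about 49 mm, as measured). I'll back off, rise, close the fingers and go over the button.

servo_tool --pt "-0.35 -0.02 0 0 0" --pt "-0.35 -0.05 0 0 0" --pt "-0.35 -0.05 0 -0.05 0" --pt "-0.6 -0.05 0 -0.15 0" --pt "-1 -0.05 0 -0.22 0" --pt "-1 -0.05 0 -0.22 0" --pt "-1 -0.05 0 -0.22 0" --pt "-1 -0.05 0 -0.22 0"

```text
t: 16.0
tool_pos: [597.9, 12.6, 100.7]
ee_rot: [-0.002, 0.589, 0.808, -0.001]
force: [0.1, 0.0, -1.7]
finger_gap: 0.003
finger_force: 0.0
```

```bash
python3 - <<'E'
from b import *
w=wbox(); save(w,'w4.png'); P=cloud(w); hsv=cv2.cvtColor(w['pixels'],cv2.COLOR_RGB2HSV); Z=P[...,2]
q=P[(hsv[...,1]<50)&(hsv[...,2]>100)&(abs(Z-51)<2)]; q=q[np.hypot(*(q[:,:2]-fr(-18,0)).T)<20]
r=cv2.minAreaRect(q[:,:2].astype(np.float32)); print(len(q),r,tobase(r[0]),q[:,2].mean())
o,R=state(); print(o['tool_pos'],o['finger_gap']); move(*r[0],70,107.88); move(*r[0],53,107.88)
E
```

```text
16.0 F [ 0.1  0.  -1.7] along 0.0 across -0.1 tcp [-71.9   3.4] box [ 3.3 -0.2] [96.7 92.2] yaw -0.02
1474 ((584.4924926757812, 65.33547973632812), (23.10714340209961, 22.767751693725586), 62.22201919555664) [-17.54598059  -0.11079942] 51.87925344718268
[597.79376413  12.58383621 100.53902377] 0.007353134550301876
heading 107.84 shift [0.1356 0.009  0.0766] turn -0.0002
heading 107.84 shift [0.1355 0.0091 0.1191] turn -0.0002
```

View pics/w4.png

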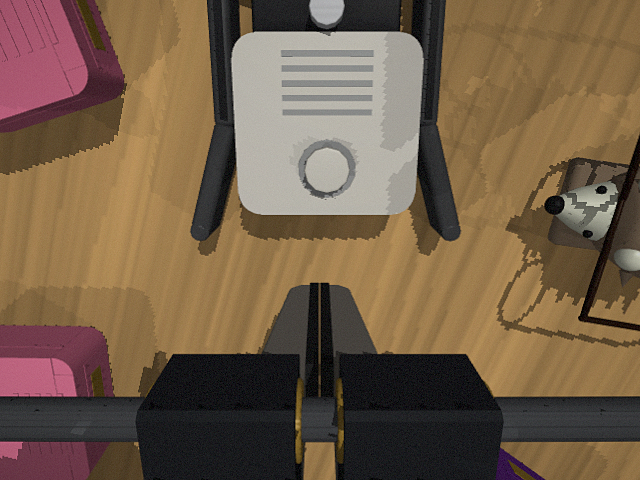

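The box sits square between the guides, its nose against the carriage. The button is at (327,169) and the closed fingertips are at (318,290). Next I move over the button.

servo_tool --pt "-1 0.06 0.004 0 0" --pt "-1 0.12 0.009 0 0" --pt "-1 0.135 0.009 0.03 0" --pt "-1 0.135 0.009 0.07 0" --pt "-1 0.135 0.009 0.09 0" --pt "-1 0.135 0.009 0.09 0" --pt "-1 0.135 0.009 0.09 0"

```text
t: 16.75
tool_pos: [586.1, 64.1, 66.0]
ee_rot: [-0.0, 0.589, 0.808, -0.0]
force: [1.0, -0.3, 0.8]
finger_gap: 0.003
finger_force: 0.0
```

```bash
python3 -c "
from g import *
o,R=state(); print(o['tool_pos'],o['force'],tobase(o['tool_pos'])); move(584.5,65.3,52,107.88); move(584.5,65.3,46,107.88)"
```

```text
[586.05286768  64.05921964  66.02846476] [ 0.99338114 -0.32176048  0.82191696] [-19.23967266  -1.20396783]
heading 107.78 shift [ 0.0041 -0.0027  0.0351] turn -0.0005
heading 107.78 shift [ 0.0041 -0.0027  0.0501] turn -0.0005
```

servo_tool --pt "-1 0.004 -0.003 0.01 0" --pt "-1 0.004 -0.003 0.02 0" --pt "-1 0.004 -0.003 0.028 0" --pt "-1 0.004 -0.003 0.034 0" --pt "-1 0.004 -0.003 0.038 0" --pt "-1 0.004 -0.003 0.042 0" --pt "-1 0.004 -0.003 0.045 0" --pt "-1 0.004 -0.003 0.045 0"

```text
t: 17.55
tool_pos: [584.4, 66.0, 48.7]
ee_rot: [-0.0, 0.589, 0.808, -0.0]
force: [-2.0, -1.2, 2.2]
finger_gap: 0.007
finger_force: 1.2
```

servo_tool --pt "-1 0 0 0.001 0" --pt "-1 0 0 0.002 0" --pt "-1 0 0 0.003 0" --pt "-1 0 0 0.003 0"

```text
t: 17.95
tool_pos: [584.5, 66.0, 47.4]
ee_rot: [-0.0, 0.589, 0.808, -0.0]
force: [-2.2, -0.9, 3.2]
finger_gap: 0.003
finger_force: 1.6
```

servo_tool --pt "-1 0 0 0.001 0" --pt "-1 0 0 0.002 0" --pt "-1 0 0 0.003 0" --pt "-1 0 0 0.003 0"

```text
t: 18.35
tool_pos: [584.5, 66.0, 46.3]
ee_rot: [-0.0, 0.589, 0.808, -0.0]
force: [-3.1, 0.7, 4.6]
finger_gap: 0.008
finger_force: 2.4
```

servo_tool --pt "-1 0 0 0.001 0" --pt "-1 0 0 0.002 0" --pt "-1 0 0 0.002 0"

```text
t: 18.65
tool_pos: [584.5, 66.0, 46.2]
ee_rot: [-0.0, 0.589, 0.808, -0.0]
force: [-5.5, 0.1, 9.5]
finger_gap: 0.006
finger_force: 4.7
```

The button bottomed out at 46.2 mm with 9.5 N. I'll hold briefly, then let go.

servo_tool --pt "-1 0 0 0 0" --pt "-1 0 0 0 0" --pt "-1 0 0 0 0" --pt "-1 0 0 -0.005 0" --pt "-1 0 0 -0.015 0" --pt "-1 0 0 -0.05 0" --pt "-1 0 0 -0.13 0" --pt "-1 -0.1 0 -0.2 0" --pt "-1 -0.2 0 -0.2 0" --pt "-1 -0.2 0 -0.2 0" --pt "-1 -0.2 0 -0.2 0"

```text
t: 19.75
tool_pos: [609.2, -10.6, 125.8]
ee_rot: [0.0, 0.59, 0.808, 0.0]
force: [-0.9, 1.6, 0.2]
finger_gap: 0.004
finger_force: 0.0
```

```bash
python3 -c "
from b import *
w=cam('wrist'); save(w,'w5.png'); P=cloud(w); hsv=cv2.cvtColor(w['pixels'],cv2.COLOR_RGB2HSV); Z=P[...,2]
m=(hsv[...,1]<50)&(hsv[...,2]>100)
q=P[m&(abs(Z-43)<4)]; q=q[np.hypot(*(q[:,:2]-fr(3,0)).T)<75]; r=cv2.minAreaRect(q[:,:2].astype(np.float32)); print(tobase(r[0]),r[1],r[2]-17.88)
q=P[m&(abs(Z-51)<2)]; q=q[np.hypot(*(q[:,:2]-fr(-18,0)).T)<20]; print(len(q),q[:,2].mean())
"
```

```text
[ 0.89768586 -0.25926388] (96.61955261230469, 86.43448638916016) -0.25162208557128807
1283 51.86444160758907
```

View pics/w5.png

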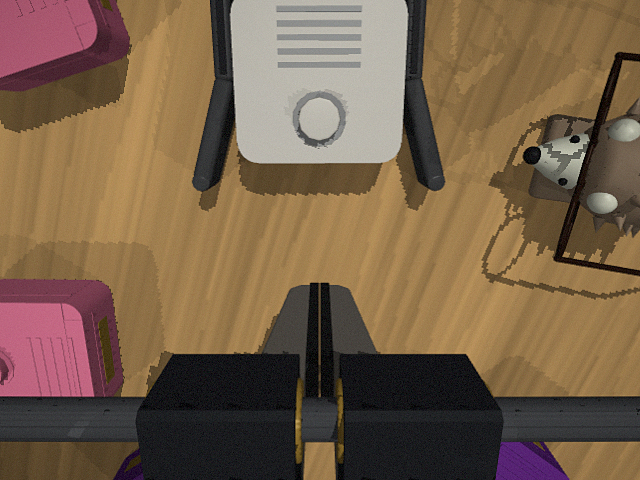

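The box is still home: the top of the lid is cropped out of view, but its tail edge is unmoved at x = -42.5. The button is back up at (320,118) and the arm touches nothing.

```bash
python3 -c "
from h import *
print(ticket.finish_job())"
```

```text
the job is handed in; nothing more can be done
None
```

I slid the white drying box fully home against the connector, pressed its start button to the bottom and let go; the highest push I measured was about 11 N, the other things were left alone, and the job was handed in at about 20 s.

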